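# Find the flat hotplate with a straightedge

### The arm

A 7-joint arm with a two-finger parallel gripper is mounted at the origin on the work surface. World frame = base frame: x ahead of the robot, y to its left, z up, the work surface at z = 0. Lengths are in m, angles in degrees, forces in N, time in s.
With the tool pointing down it reaches from about 0.425 to 0.925 m from the base axis. Payload 6.8 kg.
Tool frame: the origin (TCP) lies between the finger pads; the fingertips stand ctrl.tips_ahead ahead of it and the grasp point (between the pads) lies 6 mm ahead of it (ctrl.tips_ahead is the distance from the TCP to the fingertips, in m); z points along the fingers, y is the line along which they close (so a half turn about z gives the same grasp; the last joint's range is limited). The gripper opens to 88 mm and grips with 3 to 60 N. Pads are 20 mm wide; open, the fingers measure 115 mm over their backs; the gripper's body (75 mm by 178 mm) begins 61 mm behind the grasp point.
Start: joints at [-77.928, 27.33, 1.283, 89.118, -0.659, 63.558, -4.761], TCP at [0.212, 0.641, 0.248] pointing down, gripper open.
Joint ranges: [-169.35, 169.35], [-19.33, 120.38], [-80.79, 83.38], [13.8, 139.57], [-78.32, 258.32], [9.67, 109.79], [-169.56, 169.56]. Speed limits (degrees/s): [136.94, 136.94, 180, 180, 180, 180, 180].

### API

Orientations are given as a 3x3 rotation matrix whose columns are the frame's x, y, z axes.
In Python, from workcell import ctrl gives the robot as it stands.
- The arm moves only by the shell command python3 -m crank 'ROWS' [OPENING]. ROWS is JSON, a list of rows, each a list of 2 entries, a list of its own where there are three numbers: the shift along the tool's x, y, z each as a share of 10 cm, from -1 to 1, then the turn, a rotation vector about the tool's x, y, z each as a share of 360 degrees, from -1 to 1. In form: [[[tx, ty, tz], [wx, wy, wz]], ...]. A call has 1 to 8 rows; each row is the pose to reach, as a shift and turn from the pose commanded when the call began, along the tool's axes at that moment, turning the shorter way round; what a row does not reach only later rows make up. A row lasts 1/12 s, in which the tool goes at most 41.7 mm and 7.16 degrees, less where a joint would pass 70% of its speed; a pose out of reach is approached as far as the arm can. A call with a number of a shift or a turn outside -1 to 1 is refused whole. A call with a gripper value outside its range is refused whole. OPENING is the opening, from -1 (shut) to 1 (fully open), so that 0 is half open, set as the call begins (- or left out, the last holds). The fingers move at their own pace and stop on an object; the grip force is fixed at half the most. Time passes only in rows, so rows that repeat a pose let the fingers close. It gives the time, the measured TCP pose, the force, the opening and the grip force at its end, in the units of the state.
- ctrl.get_obs(): the state, without advancing time (a new reading comes with each control period).
- ctrl.snapshot(name): name is "scene" or "top" or "wrist"; returns the picture (384x512x3 uint8, red, green, blue); there is no depth.
- ctrl.camera_model(name): a dict with "vfov" (degrees; the focal length in pixels is half the picture's height over the tangent of half this angle, whatever the lens; pixels are square), "cx", "cy" (the principal point, pixels), "rvec" (rotation vector, rad) and "tvec" (3), from world to camera coordinates, as OpenCV has them; the wrist camera has in their place "hand_eye" (4x4, takes a point from camera to tool coordinates, whose origin is the TCP and whose axes are the flange's). Camera axes: x right, y down, z forward; pixel columns grow to the right and rows downward; lengths in m; the calibration is good to about 2 mm. A picture is of the moment at which its call begins: read the wrist's pose just before it. camera_model takes no time and is no camera call.
- ctrl.job_done(): hands the job in; it is judged then, once.
The state is a dict: "t": time; "joint_positions": joint angles; "qvel": joint speeds; "tau": joint torques, N m; "ee_pos": TCP position; "eef_rot": TCP orientation; "wrist_force": force on the tool from outside, world axes, zero at the start; "ft_torque": the same for the moment, N m; "grip_width": finger opening in m; "gripper_force": force on a finger pad.
Only numpy, scipy, OpenCV 4.12 (cv2) and the standard library are available. Lean on these libraries where they do the work, as an engineer would, in place of code of your own. Each camera call takes 0.05 s, during which the arm holds its last target. There are 200 camera calls.

### The job

Two of this hob's three hotplates have warped. Pick up the straightedge by its rib, lay it gently lengthwise along the middle of a plate, let go and press lightly with the fingertips first on its near end and then on its far end to feel whether it rocks; if it does, try another plate. Finish with the straightedge lying centred lengthwise on the plate where it does not rock, let go. Steel on iron is unforgiving: bring the fingertips onto its ends at a crawl (a knock or push over 40 N is too hard), do not drop it, and leave the other kitchen things alone.

Things in the scene. Friction and masses are not known exactly. Their poses are not given: they have to be found in the camera images.
- straightedge: Flat steel bar 190 long (own x) x 30 wide (own y) x 6 mm thick, about 0.3 kg, with a wooden grip rib along its middle, 70 long x 14 thick, whose top is 46 mm above the bar's underside. Symmetric end for end. Rigid: meet its ends below 8 mm/s; a touch at 15 mm/s can knock over 40 N. Starts rib up on the counter (z = 0). Origin: centre of the underside; z up.
- hob: Low counter-top hob, fixed: steel frame 285 (x) x 440 (y) mm, top of frame 28 mm above the counter, with three small knobs along its near edge rising to 41 mm. Origin: centre of its underside on the counter; own x points away from the robot along the length of the plates, own y across the row of plates.
- plate_1 (a point): Centre of the left (+y) plate, 12 mm beyond the hob's middle, at the height of a flat plate's top: 42 mm above the hob's underside; axes as the hob's. Each cast-iron plate: 200 (hob x) x 90 mm, 140 mm apart. One plate is flat (changes from run to run), two are warped.
- plate_2 (a point): Centre of the middle plate, 12 mm beyond the hob's middle, at the height of a flat plate's top: 42 mm above the hob's underside; axes as the hob's. A warped plate has a level crown 24 mm long across its middle, 4 to 5 mm higher than nominal; from it the top falls evenly to nominal at both ends.
- plate_3 (a point): Centre of the right (-y) plate, 12 mm beyond the hob's middle, at the height of a flat plate's top: 42 mm above the hob's underside; axes as the hob's. On a warped plate the straightedge rests level on the crown and under 2 N at 75 mm from its middle dips about 3 mm (0.05 rad); on the flat plate it stays.
- salt_bowl: Terracotta salt bowl, 68 mm across, 36 high (bystander, leave alone; origin: under its middle)
- wooden_spoon: Wooden spoon 200 mm long, lying (bystander, leave alone; origin: under its middle)
- mug: Blue mug, 80 mm across, 90 high (bystander, leave alone; origin: under its middle)
- pepper_mill: Turned dark pepper mill, 56 mm across, 155 high (bystander, leave alone; origin: under its middle)
- jam_jar: Amber jar, 68 mm across, 100 high (bystander, leave alone; origin: under its middle)
- oil_bottle: Green bottle, 60 mm across, 220 high (bystander, leave alone; origin: under its middle)
Not all that is in view belongs to the job. Of the things that look like the straightedge, the larger one is meant.

How it is judged (in metres and radians):
On the way, in this order (a step that is already met when the one before it is completed fails the run):
1. the straightedge, lying on a plate without rocking, is pressed on its near end (over 2 N, at least 45 mm short of the hob's middle) ((horizontal distance between straightedge and plate_1 below 0.035 m or horizontal distance between straightedge and plate_2 below 0.035 m or horizontal distance between straightedge and plate_3 below 0.035 m) and angle between straightedge's own z axis and vertical below 0.016 rad and z of straightedge in the frame of hob between 0.039 and 0.044 m and angle between the x axis of straightedge and the x axis of hob, either way round below 0.2 rad and contact force between the fingers and straightedge above 2 N and x of the grasp point in the frame of hob below -0.045 m), for 0.1 s.
2. the straightedge, still lying without rocking, is pressed on its far end (over 2 N, at least 55 mm beyond the hob's middle) ((horizontal distance between straightedge and plate_1 below 0.035 m or horizontal distance between straightedge and plate_2 below 0.035 m or horizontal distance between straightedge and plate_3 below 0.035 m) and angle between straightedge's own z axis and vertical below 0.016 rad and z of straightedge in the frame of hob between 0.039 and 0.044 m and angle between the x axis of straightedge and the x axis of hob, either way round below 0.2 rad and contact force between the fingers and straightedge above 2 N and x of the grasp point in the frame of hob above 0.055 m), for 0.1 s.
At the end, for the whole second after the job is handed in: The straightedge lies at rest, let go, on the flat plate: within 35 mm of the plate's centre, within 0.2 rad of lengthwise, level within 0.016 rad and with its underside no more than 2 mm above a flat plate's top ((horizontal distance between straightedge and plate_1 below 0.035 m or horizontal distance between straightedge and plate_2 below 0.035 m or horizontal distance between straightedge and plate_3 below 0.035 m) and angle between straightedge's own z axis and vertical below 0.016 rad and z of straightedge in the frame of hob between 0.039 and 0.044 m and angle between the x axis of straightedge and the x axis of hob, either way round below 0.2 rad and contact force between the fingers and straightedge below 0.1 N and linear speed of straightedge below 0.02 m/s); the robot touches nothing.
It fails at once if an end of the straightedge (more than 45 mm from its middle) is pressed with more than 40 N (contact force between the fingers and straightedge above 40 N and horizontal distance between the grasp point and straightedge above 0.045 m).
It fails at once if the straightedge is dropped (falls faster than 0.45 m/s out of the fingers, about 10 mm) (contact force between the fingers and straightedge below 0.1 N and linear speed of straightedge above 0.45 m/s).
It fails at once if a bystander is moved more than 30 mm (distance of any of salt_bowl, wooden_spoon, mug, pepper_mill, jam_jar, oil_bottle from where it was at the start of the episode above 0.03 m).
It also fails if it takes over 72 s, if anything falls off the work surface, if the arm or the gripper's body presses on something with over 40 N, if the wrist force passes 120 N, or if a joint passes its speed limit or range.

## Working session

There is one attempt and no reset: what is moved stays moved. The work goes in short steps, Python scripts to look and compute and a shell command to move; the robot and the scene stay as the last step left them, time stands still between calls to the robot, and variables do not carry over. Pictures are saved under pics/ and viewed, at most 10 in all, crops included, and the job is handed in when it is done.

```bash
mkdir -p pics; ls
python3 - <<'E'
from workcell import ctrl
import cv2,numpy as np
o=ctrl.get_obs();print({k:np.round(v,4).tolist() for k,v in o.items()},ctrl.tips_ahead)
for n in("scene","top"):
    cv2.imwrite(f"pics/{n}0.png",ctrl.snapshot(n)[:,:,::-1]);print(n,ctrl.camera_model(n))
print(ctrl.camera_model("wrist"))
E
```

```text
pics
{'t': 0.0, 'joint_positions': [-77.9278, 27.376, 1.2794, 89.1768, -0.6592, 63.5566, -4.7601], 'qvel': [0.0265, 0.0252, -0.0155, 0.0037, -0.0247, -0.0373, 0.0528], 'tau': [-0.0009, -58.2838, 1.5341, -27.2616, -0.0543, 0.0169, 0.0002], 'ee_pos': [0.2114, 0.6405, 0.2467], 'eef_rot': [[-0.9496, 0.3134, -0.0004], [0.3134, 0.9496, -0.0017], [-0.0001, -0.0018, -1.0]], 'wrist_force': [0.6511, -0.3397, 0.748], 'ft_torque': [-0.0518, -0.0201, -0.0282], 'gripper_force': 0.0, 'grip_width': 0.0881} 0.025
scene {'vfov': 45.19133489397261, 'cx': 252.3232443053297, 'cy': 193.2446777234903, 'rvec': array([ 2.3546573 ,  1.13340934, -0.34964107]), 'tvec': array([-0.31166244, -0.30047037,  1.92371333])}
top {'vfov': 46.39417386747664, 'cx': 248.3604058257573, 'cy': 193.14532810449595, 'rvec': array([ 2.17662808, -2.04892252,  0.21556917]), 'tvec': array([-0.02900022,  0.52218757,  1.32008797])}
{'vfov': 69.91409678040358, 'cx': 253.82459023673658, 'cy': 194.75679735677974, 'hand_eye': array([[-3.69598159e-04, -9.69412778e-01, -2.45435793e-01,
         6.71751098e-02],
       [ 9.99999870e-01, -2.71930448e-04, -4.31824793e-04,
         9.02263070e-04],
       [ 3.51875007e-04, -2.45435921e-01,  9.69412753e-01,
        -1.37540843e-01],
       [ 0.00000000e+00,  0.00000000e+00,  0.00000000e+00,
         1.00000000e+00]])}
```

View pics/top0.png

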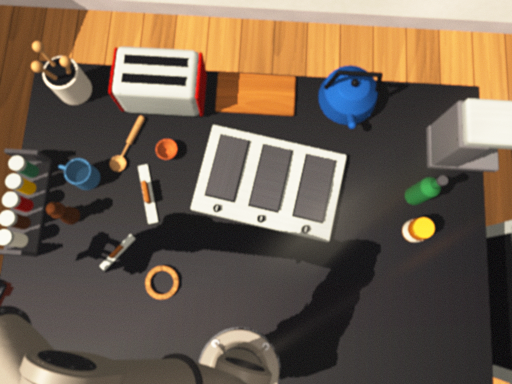

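View pics/scene0.png

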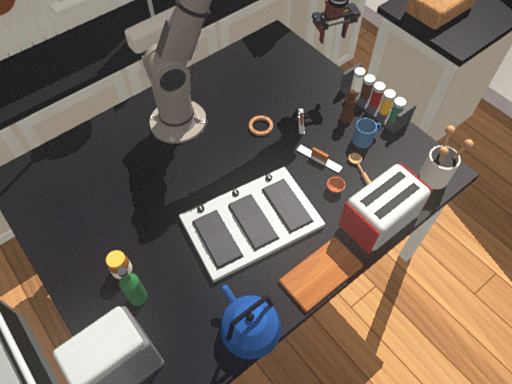

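The top view shows the large straightedge at about (148,194) and a smaller lookalike at (117,252). The hob corners are near (213,126), (347,153), (331,240) and (191,208). The scene view agrees: straightedge at (319,158), hob centred near (252,222).

```bash
cat > h.py <<'E'
import cv2,numpy as np
from workcell import ctrl
def cam(n,obs=None):
    m=ctrl.camera_model(n); f=192/np.tan(np.radians(m["vfov"]/2))
    if n=="wrist":
        T=np.eye(4);T[:3,:3]=obs["eef_rot"];T[:3,3]=obs["ee_pos"];T=T@m["hand_eye"];return f,m["cx"],m["cy"],T[:3,:3],T[:3,3]
    R=cv2.Rodrigues(m["rvec"])[0]
    return f,m["cx"],m["cy"],R.T,-R.T@m["tvec"]
def ray(c,px,z):
    f,cx,cy,R,t=c; px=np.atleast_2d(px).astype(float)
    d=np.c_[(px-[cx,cy])/f,np.ones(len(px))]@R.T
    return t+d*((z-t[2])/d[:,2])[:,None]
E
python3 - <<'E'
from h import *
for n,roiH,roiS in (("top",(185,120,170,125),(132,158,32,70)),("scene",(170,162,160,120),(290,140,56,36))):
    im=cv2.imread(f"pics/{n}0.png");c=cam(n);hsv=cv2.cvtColor(im,cv2.COLOR_BGR2HSV)
    def cons(mask,roi):
        m=np.zeros_like(mask);x,y,w,h=roi;m[y:y+h,x:x+w]=mask[y:y+h,x:x+w]
        return m,cv2.findContours(m,cv2.RETR_EXTERNAL,cv2.CHAIN_APPROX_NONE)[0]
    white=((hsv[...,2]>125)&(hsv[...,1]<60)).astype(np.uint8)*255
    m,cs=cons(white,roiH);k=max(cs,key=cv2.contourArea)
    r=cv2.minAreaRect(ray(c,k[:,0],.028)[:,:2].astype(np.float32));print(n,"hob",r)
    # plates = dark holes inside hob
    fill=np.zeros_like(m);cv2.drawContours(fill,[cv2.convexHull(k)],-1,255,-1)
    d=cv2.erode(fill,np.ones((5,5)))&cv2.bitwise_not(white)
    for q in cv2.findContours(d,cv2.RETR_EXTERNAL,cv2.CHAIN_APPROX_NONE)[0]:
        if cv2.contourArea(q)>400: print(" plate",cv2.minAreaRect(ray(c,q[:,0],.042)[:,:2].astype(np.float32)))
    se=(hsv[...,2]>70).astype(np.uint8)*255
    m,cs=cons(se,roiS);k=max(cs,key=cv2.contourArea);print(" SE",cv2.boundingRect(k),cv2.minAreaRect(ray(c,k[:,0],.006)[:,:2].astype(np.float32)))
    wood=((hsv[...,1]>110)&(hsv[...,2]>60)).astype(np.uint8)*255
    m,cs=cons(wood,roiS);k=max(cs,key=cv2.contourArea);print(" rib",cv2.boundingRect(k),cv2.minAreaRect(ray(c,k[:,0],.046)[:,:2].astype(np.float32)))
E
```

```text
top hob ((0.5693408250808716, -0.059374451637268066), (0.4431668221950531, 0.28994324803352356), 80.02764129638672)
 plate ((0.5552349090576172, -0.2006833851337433), (0.09600421041250229, 0.2006450891494751), 80.08910369873047)
 plate ((0.5794598460197449, -0.06430666148662567), (0.09597013890743256, 0.20173446834087372), 80.23591613769531)
 plate ((0.6027562022209167, 0.0727301687002182), (0.09494349360466003, 0.20107629895210266), 79.9634780883789)
 SE (132, 163, 27, 65) ((0.5081716775894165, 0.329879492521286), (0.20836690068244934, 0.08131242543458939), 6.435862064361572)
 rib (141, 181, 10, 22) ((0.509795069694519, 0.32071536779403687), (0.0692196786403656, 0.02016613632440567), 16.159975051879883)
scene hob ((0.5727707743644714, -0.060080066323280334), (0.4419108033180237, 0.2896498143672943), 80.15148162841797)
 plate ((0.5640977621078491, -0.20514580607414246), (0.09791795164346695, 0.2063872367143631), 79.99452209472656)
 SE (290, 140, 56, 36) ((0.5083901882171631, 0.32391199469566345), (0.2257619947195053, 0.17128333449363708), 50.98557662963867)
 rib (312, 147, 17, 15) ((0.5181337594985962, 0.3132767677307129), (0.07224623113870621, 0.03571537509560585), 17.53011703491211)
```

```bash
A='[[[-0.35,-0.19,0],[0,0,0]],[[-0.7,-0.38,0],[0,0,0]],[[-0.96,-0.52,0],[0,0,0]],[[-0.96,-0.52,0],[0,0,0]]]'
python3 -m crank '[[[-0.35,-0.19,0],[0,0,0]],[[-0.7,-0.38,0],[0,0,0]],[[-0.96,-0.52,0],[0,0,0]],[[-0.96,-0.52,0],[0,0,0]]]' 1
python3 -m crank '[[[-0.35,-0.19,0],[0,0,0]],[[-0.7,-0.38,0],[0,0,0]],[[-0.96,-0.52,0],[0,0,0]],[[-0.96,-0.52,0],[0,0,0]]]'
python3 -m crank '[[[-0.35,-0.19,0],[0,0,0]],[[-0.7,-0.38,0],[0,0,0]],[[-0.96,-0.52,0],[0,0,0]],[[-0.96,-0.52,0],[0,0,0]]]'
python3 -m crank '[[[-0.35,-0.19,0],[0,0,-0.018]],[[-0.7,-0.38,0],[0,0,-0.036]],[[-0.96,-0.52,0],[0,0,-0.054]],[[-0.96,-0.52,0],[0,0,-0.072]],[[-0.96,-0.52,0],[0,0,-0.09]],[[-0.96,-0.52,0],[0,0,-0.096]],[[-0.96,-0.52,0],[0,0,-0.096]],[[-0.96,-0.52,0],[0,0,-0.096]]]'
python3 - <<'E'
from h import *
o=ctrl.get_obs();print(o["t"],o["ee_pos"],o["eef_rot"],o["joint_positions"])
np.savez("w1.npz",**{k:o[k] for k in("ee_pos","eef_rot")})
cv2.imwrite("pics/w1.png",ctrl.snapshot("wrist")[:,:,::-1])
E
```

```text
t: 0.43
ee_pos: [0.2933, 0.5556, 0.2474]
eef_rot: [[-0.947, 0.323, 0.003], [0.323, 0.947, -0.004], [-0.004, -0.003, -1.0]]
wrist_force: [1.2, 0.2, 0.3]
grip_width: 0.0877
gripper_force: 0.0
t: 0.77
ee_pos: [0.3673, 0.4759, 0.2475]
eef_rot: [[-0.946, 0.323, 0.003], [0.323, 0.946, -0.003], [-0.003, -0.002, -1.0]]
wrist_force: [-0.3, -1.3, 0.0]
grip_width: 0.0882
gripper_force: 0.0
t: 1.1
ee_pos: [0.4414, 0.3963, 0.2476]
eef_rot: [[-0.946, 0.323, 0.002], [0.323, 0.946, -0.003], [-0.003, -0.002, -1.0]]
wrist_force: [1.0, -0.1, -0.9]
grip_width: 0.0876
gripper_force: 0.0
t: 1.77
ee_pos: [0.5107, 0.3235, 0.2474]
eef_rot: [[-0.96, -0.279, -0.001], [-0.279, 0.96, -0.0], [0.001, 0.0, -1.0]]
wrist_force: [-0.1, 0.5, 0.5]
grip_width: 0.088
gripper_force: 0.0
1.7667 [0.51066347 0.32353188 0.24738704] [[-9.60196179e-01 -2.79325928e-01 -5.69127328e-04]
 [-2.79325935e-01  9.60196343e-01 -6.79484077e-05]
 [ 5.65453732e-04  9.37282219e-05 -9.99999836e-01]] [-39.97144958  20.71587506   2.20975998  99.29654406  -0.92168424
  60.03301141  68.77634832]
```

View pics/w1.png

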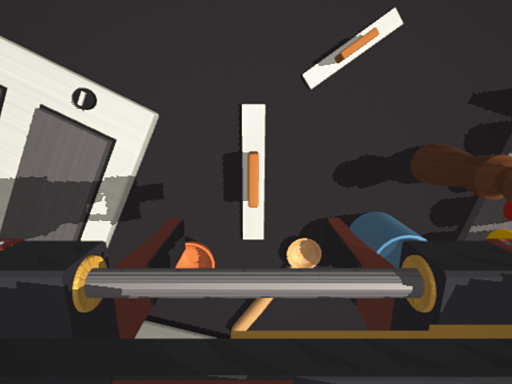

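The wrist view shows the straightedge upright in the picture: bar at columns 241-265, rows 104-240, and rib at (253,180).

Run:
```python
from h import *
im=cv2.imread("pics/w1.png");o=np.load("w1.npz");c=cam("wrist",o)
hsv=cv2.cvtColor(im,cv2.COLOR_BGR2HSV)
def m(mask):
    z=np.zeros(mask.shape,np.uint8);z[90:250,225:285]=mask[90:250,225:285]*255
    k=max(cv2.findContours(z,cv2.RETR_EXTERNAL,cv2.CHAIN_APPROX_NONE)[0],key=cv2.contourArea);return k[:,0]
b=m((hsv[...,2]>130));r=m((hsv[...,1]>110)&(hsv[...,2]>90))
print(cv2.boundingRect(b),cv2.boundingRect(r))
for n,k,z in(("bar",b,.006),("rib",r,.046)):
    rr=cv2.minAreaRect(ray(c,k,z)[:,:2].astype(np.float32));print(n,rr)
    d=np.r_[rr[0],0]-np.r_[o["ee_pos"][:2],0];print(" tool shift",o["eef_rot"].T@d)
```

```text
(242, 104, 24, 136) (248, 152, 11, 55)
bar ((0.5120880007743835, 0.3240988552570343), (0.1907118409872055, 0.030877968296408653), 16.07558822631836)
 tool shift [-1.52619815e-03  1.46499317e-04 -8.49263459e-07]
rib ((0.5102174282073975, 0.32331475615501404), (0.06897188723087311, 0.012558848597109318), 15.901217460632324)
 tool shift [ 4.88937694e-04 -8.38903559e-05  2.68608794e-07]
```

```bash
python3 -m crank '[[[0,0,0.35],[0,0,0]],[[0,0,0.7],[0,0,0]],[[0,0,1],[0,0,0]],[[0,0,1],[0,0,0]]]' 
python3 -m crank '[[[0,0,0.3],[0,0,0]],[[0,0,0.6],[0,0,0]],[[0,0,0.85],[0,0,0]],[[0,0,1],[0,0,0]],[[0,0,1],[0,0,0]]]' 
python3 -m crank '[[[0,0,0.04],[0,0,0]],[[0,0,0.08],[0,0,0]],[[0,0,0.08],[0,0,0]]]'
python3 -m crank '[[[0,0,0],[0,0,0]],[[0,0,0],[0,0,0]],[[0,0,0],[0,0,0]],[[0,0,0],[0,0,0]],[[0,0,0],[0,0,0]],[[0,0,0],[0,0,0]],[[0,0,0],[0,0,0]],[[0,0,0],[0,0,0]]]' -1
```

```text
t: 2.15
ee_pos: [0.5074, 0.3213, 0.1419]
eef_rot: [[-0.96, -0.28, -0.008], [-0.28, 0.96, -0.006], [0.01, -0.004, -1.0]]
wrist_force: [-0.3, -0.5, -0.0]
grip_width: 0.0882
gripper_force: 0.0
t: 2.57
ee_pos: [0.5097, 0.3227, 0.0459]
eef_rot: [[-0.96, -0.28, -0.003], [-0.28, 0.96, -0.003], [0.004, -0.002, -1.0]]
wrist_force: [-0.3, 0.2, -0.2]
grip_width: 0.0876
gripper_force: 0.0
t: 2.82
ee_pos: [0.5117, 0.3237, 0.0407]
eef_rot: [[-0.96, -0.28, 0.001], [-0.28, 0.96, 0.001], [-0.002, 0.001, -1.0]]
wrist_force: [0.7, 0.5, -0.2]
grip_width: 0.0877
gripper_force: 0.0
t: 3.48
ee_pos: [0.511, 0.3231, 0.0397]
eef_rot: [[-0.96, -0.281, -0.0], [-0.281, 0.96, -0.0], [0.0, -0.0, -1.0]]
wrist_force: [0.4, 0.0, -0.2]
grip_width: 0.0379
gripper_force: 0.0
```

```bash
python3 -m crank '[[[0,0,0],[0,0,0]],[[0,0,0],[0,0,0]],[[0,0,0],[0,0,0]],[[0,0,0],[0,0,0]],[[0,0,0],[0,0,0]],[[0,0,0],[0,0,0]]]' -1
python3 -m crank '[[[0,0,-0.1],[0,0,0]],[[0,0,-0.35],[0,0,0]],[[0,0,-0.65],[0,0,0]],[[0,0,-0.9],[0,0,0]],[[0,0,-1],[0,0,0]],[[0,0,-1],[0,0,0]],[[0,0,-1],[0,0,0]]]'
```

```text
t: 3.98
ee_pos: [0.511, 0.323, 0.0396]
eef_rot: [[-0.96, -0.28, -0.0], [-0.28, 0.96, -0.0], [0.0, -0.0, -1.0]]
wrist_force: [0.9, -0.1, -0.7]
grip_width: 0.0138
gripper_force: 30.0
t: 4.57
ee_pos: [0.5106, 0.323, 0.1393]
eef_rot: [[-0.96, -0.281, -0.0], [-0.281, 0.96, -0.0], [0.0, 0.0, -1.0]]
wrist_force: [-0.3, -0.1, -4.0]
grip_width: 0.0139
gripper_force: 30.0
```

```bash
python3 -m crank '[[[0,-0.2,0],[0,0,0]],[[-0.04,-0.5,0],[0,0,0]],[[-0.06,-0.8,0],[0,0,0]],[[-0.07,-0.9,0],[0,0,0]],[[-0.07,-0.9,0],[0,0,0]]]'
python3 -m crank '[[[0,-0.2,0],[0,0,0]],[[-0.04,-0.5,0],[0,0,0]],[[-0.06,-0.8,0],[0,0,0]],[[-0.07,-0.9,0],[0,0,0]],[[-0.07,-0.9,0],[0,0,0]]]'
python3 -m crank '[[[0,-0.2,0],[0,0,0.01]],[[-0.03,-0.4,0],[0,0,0.025]],[[-0.05,-0.6,0],[0,0,0.04]],[[-0.07,-0.75,0],[0,0,0.055]],[[-0.07,-0.84,0],[0,0,0.068]],[[-0.07,-0.84,0],[0,0,0.073]],[[-0.07,-0.84,0],[0,0,0.073]],[[-0.07,-0.84,0],[0,0,0.073]]]'
python3 - <<'E'
from h import *
o=ctrl.get_obs();print(o["t"],o["ee_pos"],o["wrist_force"])
np.savez("w2.npz",**{k:o[k] for k in("ee_pos","eef_rot")})
cv2.imwrite("pics/w2.png",ctrl.snapshot("wrist")[:,:,::-1])
d=np.array([.606,.076,.1393])-o["ee_pos"];print(o["eef_rot"].T@d)
E
```

```text
t: 4.98
ee_pos: [0.5433, 0.2336, 0.1374]
eef_rot: [[-0.961, -0.275, -0.003], [-0.275, 0.961, -0.004], [0.004, -0.003, -1.0]]
wrist_force: [-0.3, -0.6, -3.4]
grip_width: 0.0137
gripper_force: 30.0
t: 5.4
ee_pos: [0.5751, 0.1509, 0.1382]
eef_rot: [[-0.961, -0.276, -0.002], [-0.276, 0.961, -0.002], [0.002, -0.002, -1.0]]
wrist_force: [-0.1, 0.4, -3.0]
grip_width: 0.0136
gripper_force: 30.0
t: 6.07
ee_pos: [0.6045, 0.0776, 0.1388]
eef_rot: [[-0.985, 0.171, -0.002], [0.171, 0.985, 0.001], [0.002, 0.0, -1.0]]
wrist_force: [0.2, 1.6, -4.0]
grip_width: 0.0141
gripper_force: 30.0
6.0667 [0.60448583 0.077604   0.13880212] [ 0.17352724  1.56651127 -4.02194944]
[-0.00176484 -0.00132186 -0.00050143]
```

View pics/w2.png

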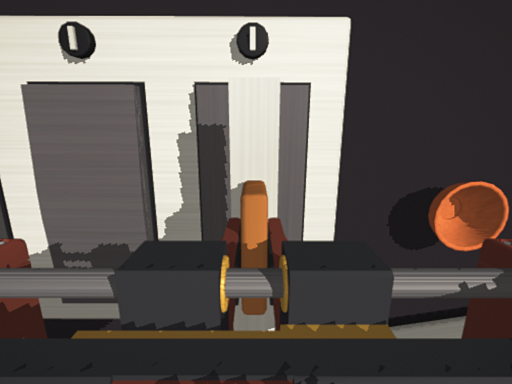

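The wrist view shows the bar (columns 229-281) aligned and central over the left plate (195-310). I'll lower it.

```bash
python3 -m crank '[[[-0.01,-0.01,0.1],[0,0,0]],[[-0.01,-0.01,0.25],[0,0,0]],[[-0.01,-0.01,0.4],[0,0,0]],[[-0.01,-0.01,0.48],[0,0,0]],[[-0.01,-0.01,0.48],[0,0,0]],[[-0.01,-0.01,0.48],[0,0,0]]]'
python3 -m crank '[[[0,0,0.006],[0,0,0]],[[0,0,0.012],[0,0,0]],[[0,0,0.018],[0,0,0]],[[0,0,0.024],[0,0,0]],[[0,0,0.03],[0,0,0]],[[0,0,0.036],[0,0,0]],[[0,0,0.042],[0,0,0]],[[0,0,0.042],[0,0,0]]]'
```

```text
t: 6.62
ee_pos: [0.6057, 0.0747, 0.0911]
eef_rot: [[-0.985, 0.173, -0.001], [0.173, 0.985, -0.0], [0.001, -0.0, -1.0]]
wrist_force: [1.0, 0.4, -3.4]
grip_width: 0.0137
gripper_force: 30.0
t: 7.28
ee_pos: [0.606, 0.0744, 0.0873]
eef_rot: [[-0.985, 0.173, -0.0], [0.173, 0.985, -0.0], [0.0, -0.0, -1.0]]
wrist_force: [0.0, 1.2, -2.9]
grip_width: 0.0142
gripper_force: 30.0
```

```bash
python3 -m crank '[[[0,0,0.005],[0,0,0]],[[0,0,0.01],[0,0,0]],[[0,0,0.015],[0,0,0]],[[0,0,0.015],[0,0,0]]]'
python3 -m crank '[[[0,0,0.005],[0,0,0]],[[0,0,0.01],[0,0,0]],[[0,0,0.015],[0,0,0]],[[0,0,0.015],[0,0,0]]]'
```

```text
t: 7.62
ee_pos: [0.606, 0.0745, 0.0858]
eef_rot: [[-0.985, 0.173, -0.0], [0.173, 0.985, -0.0], [0.0, -0.0, -1.0]]
wrist_force: [0.3, -0.5, -2.6]
grip_width: 0.0137
gripper_force: 30.0
t: 7.95
ee_pos: [0.606, 0.0744, 0.0843]
eef_rot: [[-0.985, 0.173, -0.0], [0.173, 0.985, -0.0], [0.0, -0.0, -1.0]]
wrist_force: [-1.2, -0.6, -2.5]
grip_width: 0.0138
gripper_force: 30.0
```

```bash
python3 -m crank '[[[0,0,0.005],[0,0,0]],[[0,0,0.01],[0,0,0]],[[0,0,0.015],[0,0,0]],[[0,0,0.015],[0,0,0]]]'
python3 -m crank '[[[0,0,0.004],[0,0,0]],[[0,0,0.008],[0,0,0]],[[0,0,0.01],[0,0,0]],[[0,0,0.01],[0,0,0]]]'
```

```text
t: 8.28
ee_pos: [0.6059, 0.0745, 0.0828]
eef_rot: [[-0.985, 0.173, -0.0], [0.173, 0.985, -0.0], [0.0, -0.0, -1.0]]
wrist_force: [1.0, -0.4, -3.0]
grip_width: 0.0137
gripper_force: 30.0
t: 8.62
ee_pos: [0.606, 0.0745, 0.0819]
eef_rot: [[-0.985, 0.173, -0.0], [0.173, 0.985, 0.0], [0.0, -0.0, -1.0]]
wrist_force: [-0.0, -0.8, -2.7]
grip_width: 0.0142
gripper_force: 30.0
```

```bash
python3 -m crank '[[[0,0,0.003],[0,0,0]],[[0,0,0.006],[0,0,0]],[[0,0,0.006],[0,0,0]]]'
python3 -m crank '[[[0,0,0.003],[0,0,0]],[[0,0,0.006],[0,0,0]],[[0,0,0.006],[0,0,0]]]'
```

```text
t: 8.87
ee_pos: [0.6061, 0.0745, 0.0816]
eef_rot: [[-0.985, 0.173, 0.0], [0.173, 0.985, 0.0], [-0.0, 0.0, -1.0]]
wrist_force: [-0.7, 0.2, -0.1]
grip_width: 0.0142
gripper_force: 30.0
t: 9.12
ee_pos: [0.6061, 0.0744, 0.0816]
eef_rot: [[-0.985, 0.174, 0.0], [0.174, 0.985, 0.0], [-0.0, 0.0, -1.0]]
wrist_force: [-3.6, -1.0, 6.8]
grip_width: 0.0137
gripper_force: 30.0
```

Contact came with the underside at 0.042 m, which is the flat height, and not the 0.046 of a crown. I'll release, rise and look.

```bash
python3 -m crank '[[[0,0,-0.006],[0,0,0]],[[0,0,-0.006],[0,0,0]],[[0,0,-0.006],[0,0,0]]]'
python3 -m crank '[[[0,0,0],[0,0,0]],[[0,0,0],[0,0,0]],[[0,0,0],[0,0,0]],[[0,0,0],[0,0,0]],[[0,0,0],[0,0,0]],[[0,0,0],[0,0,0]],[[0,0,0],[0,0,0]],[[0,0,0],[0,0,0]]]' 0.2
python3 -m crank '[[[0,0,-0.2],[0,0,0]],[[0,0,-0.5],[0,0,0]],[[0,0,-0.8],[0,0,0]],[[0,0,-1],[0,0,0]],[[0,0,-1],[0,0,0]],[[0,0,-1],[0,0,0]]]'
python3 -m crank '[[[0.3,0,0],[0,0,0]],[[0.7,0,0],[0,0,0]],[[0.7,0,0],[0,0,0]],[[0.7,0,0],[0,0,0]],[[0.7,0,0],[0,0,0]],[[0.7,0,0],[0,0,0]],[[0.7,0,0],[0,0,0]],[[0.7,0,0],[0,0,0]]]' -1
python3 - <<'E'
from h import *
o=ctrl.get_obs();print(o["t"],o["ee_pos"],o["grip_width"])
np.savez("w3.npz",**{k:o[k] for k in("ee_pos","eef_rot")})
cv2.imwrite("pics/t3.png",ctrl.snapshot("top")[:,:,::-1])
cv2.imwrite("pics/w3.png",ctrl.snapshot("wrist")[:,:,::-1])
E
```

```text
t: 9.37
ee_pos: [0.6061, 0.0745, 0.0816]
eef_rot: [[-0.985, 0.173, 0.0], [0.173, 0.985, 0.0], [-0.0, 0.0, -1.0]]
wrist_force: [-2.7, -0.7, 3.5]
grip_width: 0.0135
gripper_force: 30.0
t: 10.03
ee_pos: [0.6061, 0.0745, 0.0813]
eef_rot: [[-0.985, 0.173, 0.0], [0.173, 0.985, 0.0], [0.0, 0.0, -1.0]]
wrist_force: [-0.3, -0.0, 0.3]
grip_width: 0.0528
gripper_force: 0.0
t: 10.53
ee_pos: [0.6067, 0.0746, 0.1824]
eef_rot: [[-0.985, 0.173, 0.002], [0.173, 0.985, 0.001], [-0.002, 0.001, -1.0]]
wrist_force: [-0.3, 0.2, 0.5]
grip_width: 0.0525
gripper_force: 0.0
t: 11.2
ee_pos: [0.5379, 0.0864, 0.1812]
eef_rot: [[-0.985, 0.174, 0.0], [0.174, 0.985, -0.0], [-0.0, -0.0, -1.0]]
wrist_force: [-0.2, 0.8, 0.2]
grip_width: 0.0029
gripper_force: 0.0
11.2 [0.53790939 0.08638858 0.18116017] 0.002870023762569079
```

View pics/w3.png

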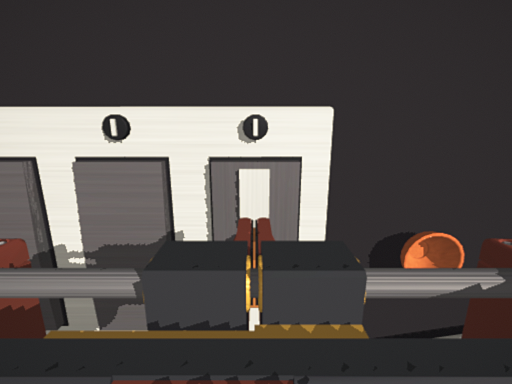

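The bar's near end is at (254,168), the plate's near edge is at row 157, and the fingertips at (254,222) sit over the bar. I'll measure this and get the press distance.

Run:
```python
from h import *
o=np.load("w3.npz");c=cam("wrist",o);R=o["eef_rot"];p=o["ee_pos"]
im=cv2.cvtColor(cv2.imread("pics/w3.png"),cv2.COLOR_BGR2GRAY)
print([ (y,int(im[y,254]))for y in range(150,176,2)],im[190,205:305:3])
for n,q,z in(("bar end",(254,168),.048),("bar L/R",(240,190),.048),("",(270,190),.048),("plate L/R",(209,190),.042),("",(301,190),.042),("plate edge",(254,157),.042)):
    w=ray(c,q,z)[0];h=w[:2]-[.570,-.060];print(n,R.T@(w-p),"hob",h@[.985,-.174],h@[.174,.985])
h=p[:2]-[.570,-.060];print("tcp hob",h@[.985,-.174],h@[.174,.985])
```

```text
[(150, 241), (152, 241), (154, 241), (156, 197), (158, 39), (160, 52), (162, 103), (164, 110), (166, 108), (168, 130), (170, 239), (172, 237), (174, 237)] [177 137  38 104 103 102 104 102 104 106 107  65 240 237 233 237 234 232
 235 233 235 241 104 108 107 106 106 106 106 105 106  96 233 241]
bar end [0.02590702 0.00102902 0.13315271] hob -0.0829567540316784 0.13961808083833363
bar L/R [ 0.00349008 -0.01314813  0.13316129] hob -0.0605347606341112 0.1254364944601437
 [0.00348167 0.01722047 0.13315646] hob -0.06052514026964867 0.15581269948659593
plate L/R [ 0.00209025 -0.0455397   0.13916684] hob -0.059134167044212226 0.09303579386859301
 [0.00206387 0.04965503 0.13915169] hob -0.05910401063136487 0.18825436724870773
plate edge [0.03611693 0.00103348 0.13914983] hob -0.09316752840720799 0.1396219923462906
tcp hob -0.057080864376028155 0.13860898980966482
```

```bash
python3 -m crank '[[[0,0,0.3],[0,0,0]],[[0,0,0.55],[0,0,0]],[[0,0,0.75],[0,0,0]],[[0,0,0.9],[0,0,0]],[[0,0,0.97],[0,0,0]],[[0,0,0.98],[0,0,0]],[[0,0,0.98],[0,0,0]],[[0,0,0.98],[0,0,0]]]'
python3 -m crank '[[[0,0,0.005],[0,0,0]],[[0,0,0.01],[0,0,0]],[[0,0,0.015],[0,0,0]],[[0,0,0.02],[0,0,0]],[[0,0,0.025],[0,0,0]],[[0,0,0.03],[0,0,0]],[[0,0,0.035],[0,0,0]],[[0,0,0.04],[0,0,0]]]'
```

```text
t: 11.97
ee_pos: [0.5379, 0.0867, 0.0842]
eef_rot: [[-0.985, 0.174, 0.001], [0.174, 0.985, 0.0], [-0.001, 0.001, -1.0]]
wrist_force: [0.0, 0.4, -0.0]
grip_width: 0.0007
gripper_force: 0.0
t: 12.63
ee_pos: [0.5371, 0.0866, 0.0793]
eef_rot: [[-0.985, 0.173, -0.0], [0.173, 0.985, -0.0], [0.0, -0.0, -1.0]]
wrist_force: [-0.6, -0.3, 0.1]
grip_width: 0.0002
gripper_force: 0.0
```

```bash
python3 -m crank '[[[0,0,0.005],[0,0,0]],[[0,0,0.01],[0,0,0]],[[0,0,0.015],[0,0,0]],[[0,0,0.02],[0,0,0]],[[0,0,0.025],[0,0,0]],[[0,0,0.03],[0,0,0]],[[0,0,0.035],[0,0,0]],[[0,0,0.04],[0,0,0]]]'
python3 -m crank '[[[0,0,0.003],[0,0,0]],[[0,0,0.006],[0,0,0]],[[0,0,0.009],[0,0,0]],[[0,0,0.009],[0,0,0]]]'
```

```text
t: 13.3
ee_pos: [0.5371, 0.0866, 0.0753]
eef_rot: [[-0.985, 0.173, 0.0], [0.173, 0.985, 0.0], [-0.0, 0.0, -1.0]]
wrist_force: [0.6, -0.4, -0.2]
grip_width: 0.0003
gripper_force: 0.0
t: 13.63
ee_pos: [0.5371, 0.0866, 0.0744]
eef_rot: [[-0.985, 0.173, -0.0], [0.173, 0.985, 0.0], [0.0, -0.0, -1.0]]
wrist_force: [0.1, -0.8, -0.8]
grip_width: 0.0006
gripper_force: 0.0
```

```bash
python3 -m crank '[[[0,0,0.003],[0,0,0]],[[0,0,0.006],[0,0,0]],[[0,0,0.009],[0,0,0]],[[0,0,0.009],[0,0,0]]]'
python3 -m crank '[[[0,0,0.002],[0,0,0]],[[0,0,0.004],[0,0,0]],[[0,0,0.006],[0,0,0]],[[0,0,0.006],[0,0,0]]]'
```

```text
t: 13.97
ee_pos: [0.5371, 0.0866, 0.0735]
eef_rot: [[-0.985, 0.173, -0.0], [0.173, 0.985, 0.0], [0.0, 0.0, -1.0]]
wrist_force: [-0.7, 0.6, 0.0]
grip_width: 0.0003
gripper_force: 0.0
t: 14.3
ee_pos: [0.5371, 0.0866, 0.0734]
eef_rot: [[-0.985, 0.173, -0.0], [0.173, 0.985, 0.0], [0.0, 0.0, -1.0]]
wrist_force: [-2.2, -0.2, 6.2]
grip_width: 0.0003
gripper_force: 3.0
```

Contact is 6 N and the end does not dip, so this plate is flat. I'll hold briefly, then go to the far end over the rib.

```bash
python3 -m crank '[[[0,0,0.001],[0,0,0]],[[0,0,0.001],[0,0,0]],[[0,0,0.001],[0,0,0]],[[0,0,0.001],[0,0,0]]]'
python3 -m crank '[[[0,0,-0.1],[0,0,0]],[[0,0,-0.35],[0,0,0]],[[0,0,-0.6],[0,0,0]],[[0,0,-0.7],[0,0,0]],[[0,0,-0.7],[0,0,0]],[[0,0,-0.7],[0,0,0]]]'
python3 -m crank '[[[-0.3,0,0],[0,0,0]],[[-0.6,0,0],[0,0,0]],[[-0.8,0,0],[0,0,0]],[[-0.8,0,0],[0,0,0]],[[-0.8,0,0],[0,0,0]]]'
python3 -m crank '[[[-0.3,0,0],[0,0,0]],[[-0.5,0,0],[0,0,0]],[[-0.6,0,0],[0,0,0]],[[-0.6,0,0],[0,0,0]],[[-0.6,0,0],[0,0,0]],[[-0.6,0,0],[0,0,0]]]'
```

```text
t: 14.63
ee_pos: [0.5372, 0.0866, 0.0734]
eef_rot: [[-0.985, 0.174, 0.0], [0.174, 0.985, 0.0], [-0.0, 0.0, -1.0]]
wrist_force: [-1.9, 0.1, 7.0]
grip_width: 0.0007
gripper_force: 3.5
t: 15.13
ee_pos: [0.5372, 0.0867, 0.143]
eef_rot: [[-0.985, 0.173, 0.001], [0.173, 0.985, 0.0], [-0.001, 0.001, -1.0]]
wrist_force: [-0.1, -0.1, -0.1]
grip_width: 0.0005
gripper_force: 0.0
t: 15.55
ee_pos: [0.6154, 0.0722, 0.1408]
eef_rot: [[-0.985, 0.174, -0.003], [0.174, 0.985, -0.001], [0.003, -0.001, -1.0]]
wrist_force: [-1.0, -0.7, -0.6]
grip_width: 0.0002
gripper_force: 0.0
t: 16.05
ee_pos: [0.6732, 0.0628, 0.142]
eef_rot: [[-0.985, 0.173, -0.002], [0.173, 0.985, 0.0], [0.002, -0.0, -1.0]]
wrist_force: [-0.8, -0.3, -0.7]
grip_width: 0.0004
gripper_force: 0.0
```

```bash
python3 -m crank '[[[0,0,0.2],[0,0,0]],[[0,0,0.4],[0,0,0]],[[0,0,0.52],[0,0,0]],[[0,0,0.57],[0,0,0]],[[0,0,0.59],[0,0,0]],[[0,0,0.59],[0,0,0]],[[0,0,0.59],[0,0,0]],[[0,0,0.59],[0,0,0]]]'
python3 -m crank '[[[0,0,0.005],[0,0,0]],[[0,0,0.01],[0,0,0]],[[0,0,0.015],[0,0,0]],[[0,0,0.02],[0,0,0]],[[0,0,0.025],[0,0,0]],[[0,0,0.03],[0,0,0]],[[0,0,0.035],[0,0,0]],[[0,0,0.04],[0,0,0]]]'
```

```text
t: 16.72
ee_pos: [0.6757, 0.0624, 0.0849]
eef_rot: [[-0.985, 0.173, 0.002], [0.173, 0.985, 0.0], [-0.002, 0.001, -1.0]]
wrist_force: [-0.0, -0.2, -0.5]
grip_width: 0.0005
gripper_force: 0.0
t: 17.38
ee_pos: [0.6749, 0.0623, 0.0797]
eef_rot: [[-0.985, 0.173, -0.0], [0.173, 0.985, -0.0], [0.0, -0.0, -1.0]]
wrist_force: [-0.0, -1.2, -0.1]
grip_width: 0.0004
gripper_force: 0.0
```

```bash
python3 -m crank '[[[0,0,0.005],[0,0,0]],[[0,0,0.01],[0,0,0]],[[0,0,0.015],[0,0,0]],[[0,0,0.02],[0,0,0]],[[0,0,0.025],[0,0,0]],[[0,0,0.03],[0,0,0]],[[0,0,0.035],[0,0,0]],[[0,0,0.04],[0,0,0]]]'
python3 -m crank '[[[0,0,0.003],[0,0,0]],[[0,0,0.006],[0,0,0]],[[0,0,0.009],[0,0,0]],[[0,0,0.012],[0,0,0]],[[0,0,0.012],[0,0,0]]]'
```

```text
t: 18.05
ee_pos: [0.675, 0.0623, 0.0758]
eef_rot: [[-0.985, 0.173, -0.0], [0.173, 0.985, 0.0], [0.0, 0.0, -1.0]]
wrist_force: [-0.2, -0.8, -0.2]
grip_width: 0.0006
gripper_force: 0.0
t: 18.47
ee_pos: [0.675, 0.0623, 0.0746]
eef_rot: [[-0.985, 0.173, -0.0], [0.173, 0.985, 0.0], [0.0, 0.0, -1.0]]
wrist_force: [0.3, 0.0, -0.0]
grip_width: 0.0006
gripper_force: 0.0
```

```bash
python3 -m crank '[[[0,0,0.003],[0,0,0]],[[0,0,0.006],[0,0,0]],[[0,0,0.009],[0,0,0]],[[0,0,0.011],[0,0,0]],[[0,0,0.011],[0,0,0]]]'
python3 -m crank '[[[0,0,0.002],[0,0,0]],[[0,0,0.004],[0,0,0]],[[0,0,0.006],[0,0,0]],[[0,0,0.006],[0,0,0]],[[0,0,0.006],[0,0,0]]]'
```

```text
t: 18.88
ee_pos: [0.675, 0.0623, 0.0736]
eef_rot: [[-0.985, 0.174, -0.0], [0.174, 0.985, 0.0], [0.0, 0.0, -1.0]]
wrist_force: [-0.2, -1.1, -0.0]
grip_width: 0.0006
gripper_force: 0.0
t: 19.3
ee_pos: [0.675, 0.0623, 0.0735]
eef_rot: [[-0.985, 0.173, 0.0], [0.173, 0.985, 0.0], [-0.0, 0.0, -1.0]]
wrist_force: [-2.5, -0.2, 4.5]
grip_width: 0.0005
gripper_force: 2.6
```

```bash
python3 -m crank '[[[0,0,0.002],[0,0,0]],[[0,0,0.002],[0,0,0]],[[0,0,0.002],[0,0,0]],[[0,0,0.002],[0,0,0]],[[0,0,0.002],[0,0,0]]]'
python3 -m crank '[[[0,0,-0.1],[0,0,0]],[[0,0,-0.35],[0,0,0]],[[0,0,-0.65],[0,0,0]],[[0,0,-0.9],[0,0,0]],[[0,0,-1],[0,0,0]],[[0,0,-1],[0,0,0]],[[0,0,-1],[0,0,0]]]'
python3 -m crank '[[[0.3,0,0],[0,0,0]],[[0.6,0,0],[0,0,0]],[[0.9,0,0],[0,0,0]],[[0.9,0,0],[0,0,0]],[[0.9,0,0],[0,0,0]],[[0.9,0,0],[0,0,0]]]'
python3 - <<'E'
from h import *
cv2.imwrite("pics/s4.png",ctrl.snapshot("scene")[120:300,140:400,::-1].repeat(3,0).repeat(3,1))
E
```

```text
t: 19.72
ee_pos: [0.675, 0.0623, 0.0735]
eef_rot: [[-0.985, 0.173, 0.0], [0.173, 0.985, 0.0], [-0.0, 0.0, -1.0]]
wrist_force: [-2.3, 0.0, 6.0]
grip_width: 0.0001
gripper_force: 3.2
t: 20.3
ee_pos: [0.6749, 0.0624, 0.1726]
eef_rot: [[-0.985, 0.173, 0.0], [0.173, 0.985, 0.0], [-0.0, 0.0, -1.0]]
wrist_force: [-0.3, 0.5, 0.2]
grip_width: 0.0003
gripper_force: 0.0
t: 20.8
ee_pos: [0.5865, 0.0778, 0.1718]
eef_rot: [[-0.985, 0.173, -0.001], [0.173, 0.985, -0.0], [0.001, -0.001, -1.0]]
wrist_force: [0.6, -0.4, 0.3]
grip_width: 0.0006
gripper_force: 0.0
```

View pics/s4.png

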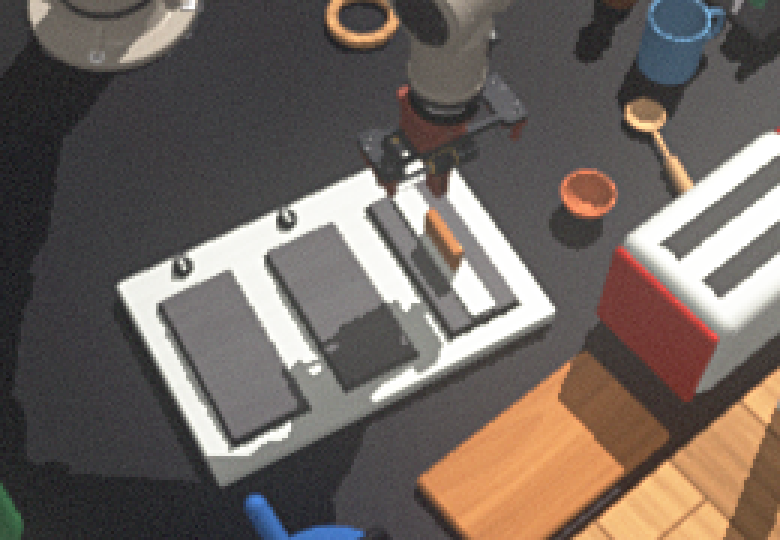

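The crop shows the straightedge with its rib at (443,240), lying centred lengthwise on the left plate. The gripper is clear above it and the bystanders have not moved.

```bash
python3 -c "
from workcell import ctrl
print(ctrl.job_done())"
```

```text
the job is handed in; nothing more can be done
None
```

I handed the job in with the straightedge let go and centred lengthwise on the left plate (plate_1): it rested at the flat height and didn't dip when pressed at about 6–7 N on the near end and 6 N on the far end; the hand-in gave no verdict.

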